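# Lock the eccentric clamp of a jig with a stubby flat driver

## Task

Take the stubby orange flat driver out of its wooden stand, set its blade in the slot of the brass screw head on the small plywood jig and, with the blade kept seated and pressed down only gently, turn the screw clockwise until you feel its eccentric hold the wooden block firmly against the fence, with some 10 to 15 N and no harder, because over-tightening bruises the wood. Then stand the driver upright in its stand again, with the block left clamped. Touch screw and block with nothing but the driver's blade, and leave the screw tin and plane where they are.

Things in the scene. Friction and masses are not known exactly. Their poses are not given: they have to be found in the camera images.
- driver: Stubby flat driver, 104 mm long, 90 g, upright in its stand. Origin: middle of the blade's lower edge; z up the shank. Blade 16 mm wide (along x), 3 mm thick (along y), 14 mm high; shank 9 mm; dark collar 25 mm across, underside 45 mm above the origin; orange handle from 51 to 101 mm above it, 30 mm along x, 26 mm along y between flats: grip across y.
- stand: Wooden block 70 x 70 x 50 mm, fixed to the worktop. Origin: centre of its underside. A round hole of 23 mm with a small chamfer runs straight down through its centre; the driver's blade and shank stand in it and its collar rests on the block's top, so that the blade's edge is 5 mm above the worktop.
- jig: Fixed plywood board 135 x 170 mm, 15 mm thick. Origin: centre of its underside; x points from the fence to the screw. On it, at the -x side, an aluminium fence bar with a black sprung pad (24 mm high, along y), then the wooden block, then the eccentric at the +x side; an aluminium end stop at +y beyond the block's end.
- work: Dark hardwood block 40 x 130 x 30 mm lying loose on the jig's board between fence and eccentric, up to 1 mm off the fence. Origin: centre of its underside; its length along its y.
- cam (a joint): Angle of the slotted eccentric (rad), growing clockwise from above; range -0.7 to 1.5, starts loose at -0.25 to 0.05, stays where left. Steel disc 40 mm across, 7 mm off the axis. It bites between 0.2 and 0.95, differing with the fence's setting; then clamping rises by 140 to 240 N per rad. Drag when loose: about 0.05 N m; at the right clamping, 10 to 15 N, the moment is about 0.2 N m in all.
- cam_slot (a point): Centre of the slot's floor on the screw's axis, 37 mm above the worktop. Its x lies along the slot (either way round is the same), z up. The brass head is 32 mm across and stands 8 mm above this point; the slot runs right across it, 5 mm wide and 8 mm deep, with a 1 mm chamfer at the mouth.
- screw_tin: Round sheet tin of screws, 74 mm across, 34 mm high; bystander. Origin: centre of its underside.
- block_plane: Small metal hand plane, 46 x 155 x 58 mm; bystander. Origin: centre of its underside.

How it is judged:
By the outcome, as a careful person would: the job done as asked, in the order asked, and still so for the second after the job is handed in, with the robot touching nothing.
It also fails if it takes over 69 s, if anything falls off the work surface, if the arm or the gripper's body presses on something with over 40 N, if the wrist force passes 120 N, or if a joint passes its speed limit or range.

## Robot

A 6-joint arm with a two-finger parallel gripper is mounted at the origin on the work surface; the furniture and walls round the work are solid. World frame = base frame: x ahead of the robot, y to its left, z up, the work surface at z = 0. Lengths are in m, angles in rad, forces in N, time in s.
With the tool pointing down it reaches from about 0.3 to 1 m from the base axis. Payload 5.1 kg.
Tool frame: the origin (TCP) lies midway between the tips of the shut fingers; the grasp point (between the pads) lies 19 mm behind it; z points along the fingers, y is the line along which they close (so a half turn about z gives the same grasp; the last joint's range is limited). The gripper opens to 95 mm and grips with 3 to 60 N. Pads are 20 mm wide; open, the fingers measure 119 mm over their backs; the gripper's body (75 mm by 180 mm) begins 59 mm behind the grasp point.
Start: joints at [-1.282, 0.124, 1.65, -0, 1.367, -0.083], TCP at [0.236, -0.606, 0.215] pointing down, gripper open.
Joint ranges: [-2.61, 2.61], [-1.02, 2.33], [0.03, 2.71], [-1.35, 4.49], [0.32, 2.68], [-2.91, 2.91]. Speed limits (rad/s): [2.57, 2.57, 3.14, 3.14, 3.14, 3.14].

## Interface

Orientations are given as a unit quaternion [w, x, y, z].
In Python, from rig import sense, grab_frame, close_job, boxes_of, regions_of gives the robot as it stands.
- The arm moves only by the shell command python3 -m creep 'ROWS' [OPENING]. ROWS is JSON, a list of rows, each a list of 2 entries, a list of its own where there are three numbers: the shift along the tool's x, y, z in mm, then the turn about the tool's z in rad. A call has exactly 10 rows; each row shifts and turns the commanded pose from where the row before left it, along the tool's axes as they then stand; what a row does not reach is not made up. A row lasts 1/8 s, in which the tool goes at most 62.5 mm and 10.7 degrees, less where a joint would pass 70% of its speed; a pose out of reach is approached as far as the arm can. A call with a gripper value outside its range is refused whole. OPENING is the opening, from -1 (shut) to 1 (fully open), set as the call begins (- or left out, the last holds). The fingers move at their own pace and stop on an object; the grip force is fixed at half the most. Time passes only in rows, so rows that do not move let the fingers close, or fill a call up. It gives the time, the measured TCP pose, the force, the opening and the grip force at its end, in the units of the state.
- sense(): the state, without advancing time (a new reading comes with each control period).
- grab_frame(name): name is "scene" or "side" or "wrist"; returns a dict with "frame" (480x640x3 uint8, red, green, blue), "z_map" (480x640 float32, m along the optical axis (not along the pixel's ray), 0 where there is no reading), "fx", "fy", "cx", "cy" (pixels), "R" (3x3) and "t" (3): a world point X has camera coordinates R X + t; the wrist camera has in their place "T_tool_cam" (4x4, takes a point from camera to tool coordinates, whose origin is the TCP and whose axes are the flange's). Camera axes: x right, y down, z forward; pixel columns grow to the right and rows downward; lengths in m; the calibration is good to about 2 mm. A picture is of the moment at which its call begins: read the wrist's pose just before it.
- close_job(): hands the job in; it is judged then, once.
Trained networks look in the newest picture that a camera, given by its name, has taken for a name from the list of things; names that differ only in an ending like _2 or _b are one class to them, and where a whole thing is asked for, a point or a joint stands for the part that bears it (a point fixed in the world has none). Each returns a list of dicts, best first, with "score" (0 to 1); they miss things now and then, are a little off and sometimes report something else, mostly with a low value. They report only what shows in the picture. A call takes as long as a camera call.
- boxes_of(label, camera): "at" ([column, row] in pixels, amid what is visible of it).
- regions_of(label, camera): "mask" (480x640 bool, what is visible of it) and "at" ([column, row] in pixels, amid what is visible of it).
The state is a dict: "t": time; "joint_positions": joint angles; "qd": joint speeds; "tau": joint torques, N m; "tcp_pos": TCP position; "tool_rot": TCP orientation; "force": force on the tool from outside, world axes, zero at the start; "moment": the same for the moment, N m; "gripper_width": opening from 0.0 (shut) to 1.0 (fully open); "grasp_force": force on a finger pad.
Only numpy, scipy, OpenCV 4.12 (cv2) and the standard library are available. Lean on these libraries where they do the work, as an engineer would, in place of code of your own. Each camera call takes 0.05 s, during which the arm holds its last target. There are 200 camera calls.

## Working session

There is one attempt and no reset: what is moved stays moved. The work goes in short steps, Python scripts to look and compute and a shell command to move; the robot and the scene stay as the last step left them, time stands still between calls to the robot, and variables do not carry over. Pictures are saved under pics/ and viewed, at most 13 in all, crops included, and the job is handed in when it is done.

```bash
ls; mkdir -p pics; cat > h.py <<'E'
import numpy as np,cv2
from rig import *
from scipy.spatial.transform import Rotation as Rn
def rot(s):
    w,x,y,z=s["tool_rot"]; return Rn.from_quat([x,y,z,w]).as_matrix()
def world(f,s=None):
    "HxWx3 world points"
    z=f["z_map"]; v,u=np.mgrid[:480,:640]
    P=np.stack([(u-f["cx"])/f["fx"]*z,(v-f["cy"])/f["fy"]*z,z],-1)
    if "T_tool_cam" in f:
        T=f["T_tool_cam"]; P=P@T[:3,:3].T+T[:3,3]
        return P@rot(s).T+np.array(s["tcp_pos"])
    return (P-f["t"])@f["R"]
def save(n,im): cv2.imwrite("pics/"+n,im[...,::-1])
E
python3 - <<'E'
from h import *
s=sense();print(s)
fs=grab_frame("scene");W=world(fs)
save("scene.png",fs["frame"])
for n in ["driver","stand","jig","work","cam","cam_slot","screw_tin","block_plane"]:
    for r in regions_of(n,"scene")[:2]:
        m=r["mask"]&(fs["z_map"]>0);p=W[m]
        print(n,round(r["score"],2),r["at"],m.sum(),np.median(p,0).round(3),np.percentile(p,2,0).round(3),np.percentile(p,98,0).round(3))
E
```

```text
pics
{'t': 0.0, 'joint_positions': array([-1.28159376e+00,  1.24494246e-01,  1.65165595e+00,  2.29985494e-05,
        1.36749974e+00, -8.25996774e-02]), 'qd': array([ 8.38215530e-04,  2.26078154e-05, -1.37991491e-03,  4.83461411e-04,
        7.73748130e-04, -1.47792515e-04]), 'tau': array([-2.81997956e-03, -4.17602062e+01, -3.59940934e+01,  7.71658821e-02,
        4.91612451e-02, -1.56420829e-04]), 'tcp_pos': array([ 0.23593892, -0.60498398,  0.21340475]), 'tool_rot': array([-1.02431385e-03,  9.82770005e-01,  1.84829812e-01, -9.48706807e-05]), 'force': array([-0.17389219, -0.88061778,  0.08673594]), 'moment': array([ 0.03241646,  0.03832112, -0.01853593]), 'grasp_force': 0.0, 'gripper_width': 1.0011514461028161}
driver 0.98 [349.4, 204.8] 426 [ 0.456 -0.196  0.086] [ 0.444 -1.831 -0.77 ] [ 1.81  -0.187  0.11 ]
stand 0.98 [347.5, 234.9] 1120 [ 0.445 -0.181  0.036] [ 0.416 -0.245  0.003] [ 0.49  -0.158  0.052]
jig 0.65 [252.9, 303.8] 1933 [0.418 0.094 0.015] [ 0.364 -0.033  0.003] [0.511 0.129 0.046]
work 0.6 [276.0, 276.7] 1005 [0.424 0.05  0.045] [ 0.401 -0.019  0.031] [0.45  0.104 0.047]
cam 0.75 [263.7, 266.0] 168 [0.468 0.035 0.044] [0.455 0.01  0.033] [0.484 0.049 0.047]
cam_slot 0.65 [265.6, 267.7] 187 [0.468 0.035 0.044] [0.452 0.008 0.03 ] [0.485 0.049 0.047]
screw_tin 0.89 [167.9, 307.6] 1450 [0.521 0.216 0.022] [0.49  0.178 0.002] [0.564 0.251 0.035]
```

View pics/scene.png

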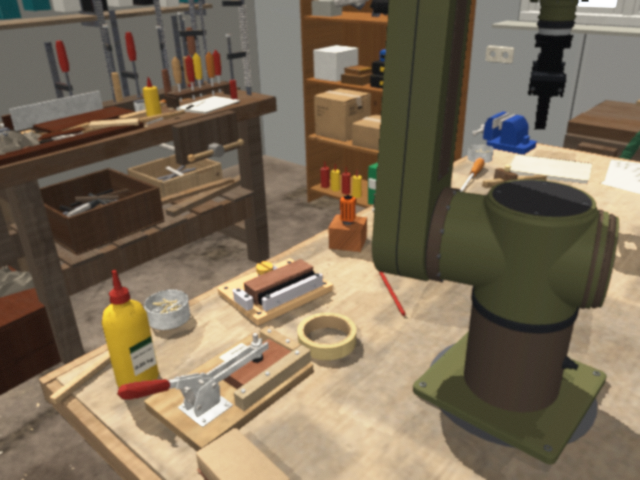

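```bash
python3 - <<'E'
from h import *
s=sense()
fs=grab_frame("side");W=world(fs)
save("side.png",fs["frame"])
for n in ["driver","stand","jig","work","cam","cam_slot","screw_tin","block_plane"]:
    for r in regions_of(n,"side")[:2]:
        m=r["mask"]&(fs["z_map"]>0);p=W[m]
        print(n,round(r["score"],2),r["at"],m.sum(),np.median(p,0).round(3),np.percentile(p,2,0).round(3),np.percentile(p,98,0).round(3))
R=rot(s);p=np.array([.45,-.19,.26]);print(R.round(3),R.T@(p-s["tcp_pos"])*1000)
print(grab_frame("wrist")["T_tool_cam"].round(3))
E
```

```text
driver 0.69 [327.9, 211.2] 261 [ 0.46  -0.194  0.088] [ 0.446 -0.208  0.053] [ 0.475 -0.188  0.11 ]
stand 0.69 [323.2, 225.3] 844 [ 0.457 -0.183  0.043] [ 0.419 -0.237  0.001] [ 0.505 -0.159  0.053]
jig 0.72 [298.2, 308.3] 2073 [0.468 0.075 0.016] [ 0.371 -0.044  0.004] [0.513 0.128 0.046]
work 0.59 [315.6, 297.1] 922 [0.429 0.052 0.045] [ 0.404 -0.022  0.028] [0.454 0.103 0.049]
cam 0.82 [300.3, 288.9] 248 [0.47  0.039 0.04 ] [0.454 0.006 0.018] [0.487 0.049 0.048]
cam_slot 0.51 [297.4, 288.8] 239 [0.47  0.039 0.041] [0.454 0.015 0.019] [0.487 0.049 0.048]
screw_tin 0.61 [250.6, 354.2] 1255 [0.53  0.211 0.016] [ 0.493  0.176 -0.001] [0.565 0.25  0.035]
screw_tin 0.29 [329.0, 172.0] 604 [ 0.506 -0.405  0.02 ] [ 0.481 -0.542 -0.002] [ 0.536 -0.373  0.059]
block_plane 0.68 [331.2, 173.2] 659 [ 0.506 -0.407  0.014] [ 0.481 -0.552 -0.003] [ 0.536 -0.373  0.059]
[[ 0.932  0.363 -0.   ]
 [ 0.363 -0.932  0.   ]
 [ 0.    -0.    -1.   ]] [ 350.25925113 -309.44471533  -45.38636512]
[[ 0.    -0.954 -0.299  0.086]
 [ 1.     0.    -0.001  0.002]
 [ 0.001 -0.299  0.954 -0.171]
 [ 0.     0.     0.     1.   ]]
```

View pics/side.png

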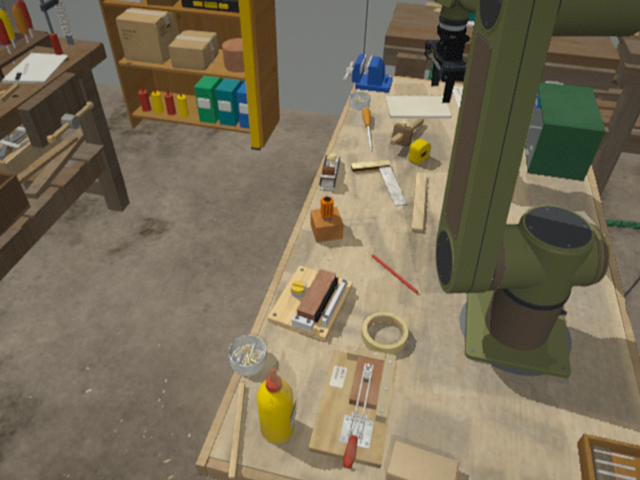

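```bash
python3 -m creep '[[[39,-34,-5],0],[[39,-34,-5],0],[[39,-34,-5],0],[[39,-34,-5],0],[[39,-34,-5],0],[[39,-34,-5],0],[[39,-34,-5],0],[[39,-34,-5],0],[[39,-34,-5],0],[[0,0,0],0]]'
python3 - <<'E'
from h import *
s=sense()
f=grab_frame("wrist");W=world(f,s)
save("w1.png",f["frame"])
for n in ["driver","stand"]:
    for r in regions_of(n,"wrist")[:2]:
        m=r["mask"]&(f["z_map"]>0);p=W[m]
        print(n,round(r["score"],2),r["at"],m.sum(),np.median(p,0).round(3),np.percentile(p,1,0).round(4),np.percentile(p,99,0).round(4))
        if n=="driver":
            for lo,hi in [(.098,.115),(.102,.109)]:
                q=p[(p[:,2]>lo)&(p[:,2]<hi)]
                print(len(q),q.mean(0),cv2.minAreaRect((q[:,:2]*1000).astype(np.float32)))
        else:
            q=p[(p[:,2]>.047)&(p[:,2]<.053)]
            print(len(q),q.mean(0),cv2.minAreaRect((q[:,:2]*1000).astype(np.float32)))
print(s["tcp_pos"],rot(s).round(3))
E
```

```text
t: 2.2
tcp_pos: [0.4532, -0.1906, 0.2605]
tool_rot: [0.0, 0.982, 0.187, 0.001]
force: [0.2, -0.8, 0.5]
gripper_width: 0.997
grasp_force: 0.0
driver 0.56 [333.5, 215.2] 908 [ 0.469 -0.203  0.107] [ 0.4497 -0.2187  0.0659] [ 0.4823 -0.189   0.1113]
762 [ 0.46656375 -0.20380921  0.10743715] ((465.0637512207031, -204.684814453125), (30.2910099029541, 25.087923049926758), 22.178722381591797)
456 [ 0.46675837 -0.20355188  0.10622405] ((464.92327880859375, -204.71116638183594), (29.956174850463867, 25.126781463623047), 22.462846755981445)
stand 0.58 [328.3, 194.1] 2862 [ 0.476 -0.197  0.051] [ 0.424  -0.2448  0.0098] [ 0.5087 -0.1612  0.0529]
2605 [ 0.46918318 -0.20236134  0.05098858] ((464.5677490234375, -204.75267028808594), (70.6217269897461, 69.87815856933594), 25.984487533569336)
[ 0.45319849 -0.19058684  0.2604651 ] [[ 0.93   0.368  0.001]
 [ 0.368 -0.93  -0.   ]
 [ 0.001  0.001 -1.   ]]
```

View pics/w1.png

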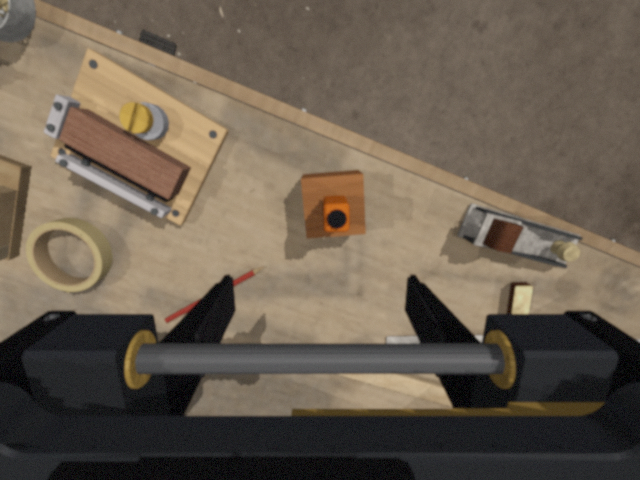

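```bash
python3 -m creep '[[[6,17,0],0],[[0,0,25],0],[[0,0,30],0],[[0,0,30],0],[[0,0,30],0],[[0,0,30],0],[[0,0,25],0],[[0,0,15],0],[[0,0,9],0],[[0,0,0],0]]'
python3 - <<'E'
from h import *
s=sense()
f=grab_frame("wrist");W=world(f,s)
save("w2.png",f["frame"])
r=regions_of("driver","wrist")
for r in r[:1]:
        m=r["mask"]&(f["z_map"]>0);p=W[m]
        q=p[(p[:,2]>.1)&(p[:,2]<.115)]
        print(r["score"],len(q),np.percentile(p,[1,99],0),q.mean(0),cv2.minAreaRect((q[:,:2]*1000).astype(np.float32)))
E
```

```text
t: 3.6
tcp_pos: [0.4635, -0.207, 0.0655]
tool_rot: [-0.0, 0.983, 0.185, -0.0]
force: [0.1, 0.2, 0.7]
gripper_width: 1.005
grasp_force: 0.0
0.71 0 [[ 0.48428999 -0.42725335  0.0021509 ]
 [ 0.53109185 -0.37228327  0.05863438]] [nan nan nan] ((0.0, 0.0), (0.0, 0.0), 0.0)<stdin>:9: RuntimeWarning: Mean of empty slice.
  ret = um.true_divide(
```

View pics/w2.png

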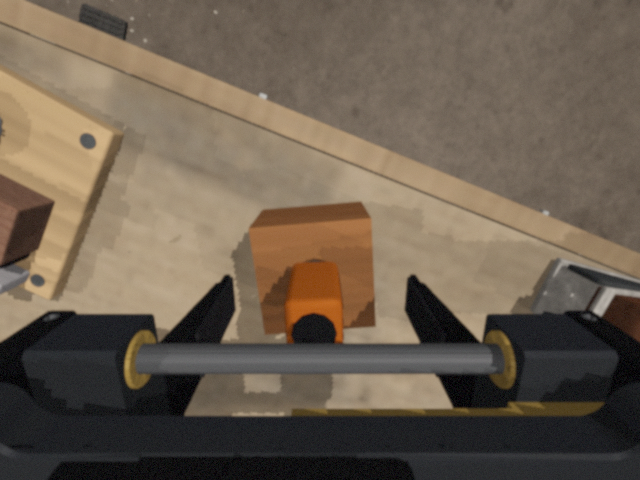

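```bash
python3 -m creep '[[[2,-1.5,0],0],[[0,0,0],0],[[0,0,0],0],[[0,0,0],0],[[0,0,0],0],[[0,0,0],0],[[0,0,0],0],[[0,0,0],0],[[0,0,0],0],[[0,0,0],0]]' -1
python3 -m creep '[[[0,0,-10],0],[[0,0,-15],0],[[0,0,-25],0],[[0,0,-25],0],[[0,0,-25],0],[[0,0,-25],0],[[0,0,-25],0],[[0,0,-10],0],[[0,0,0],0],[[0,0,0],0]]'
python3 - <<'E'
from h import *
s=sense();print(s["tcp_pos"],s["joint_positions"],s["force"],s["gripper_width"])
T=lambda p:(rot(s).T@(np.array(p)-s["tcp_pos"])*1000).round(1)
f=grab_frame("wrist");W=world(f,s)
save("w3.png",f["frame"])
for n in ["cam","work","jig"]:
  for r in regions_of(n,"wrist")[:1]:
        m=r["mask"]&(f["z_map"]>0);p=W[m]
        print(n,r["score"],r["at"],m.sum(),np.percentile(p,[1,50,99],0).round(4))
f=grab_frame("side");save("s3.png",cv2.resize(f["frame"][120:360,220:460],(600,600)))
E
```

```text
t: 4.95
tcp_pos: [0.465, -0.2045, 0.0656]
tool_rot: [-0.0, 0.983, 0.185, -0.0]
force: [0.3, -0.4, -0.8]
gripper_width: 0.27
grasp_force: 29.9
t: 6.2
tcp_pos: [0.4645, -0.2042, 0.2245]
tool_rot: [-0.001, 0.983, 0.185, -0.001]
force: [0.1, 0.3, -0.8]
gripper_width: 0.271
grasp_force: 29.9
[ 0.46447838 -0.20420366  0.22448274] [-5.20026600e-01 -2.02391863e-01  1.95023377e+00 -2.90186064e-05
  1.39568055e+00  6.78984889e-01] [ 0.11088491  0.27086802 -0.84725395] 0.27072792601483997
cam 0.87 [112.2, 125.5] 1828 [[0.456  0.0055 0.0198]
 [0.4762 0.0218 0.039 ]
 [0.4934 0.0458 0.0476]]
work 0.68 [88.9, 161.1] 6756 [[ 0.4043 -0.0295  0.0168]
 [ 0.4358  0.0351  0.0459]
 [ 0.46    0.1004  0.0479]]
jig 0.83 [117.1, 123.6] 12829 [[ 3.731e-01 -5.340e-02  3.000e-04]
 [ 4.764e-01  2.340e-02  1.640e-02]
 [ 5.193e-01  1.245e-01  4.670e-02]]
```

View pics/w3.png

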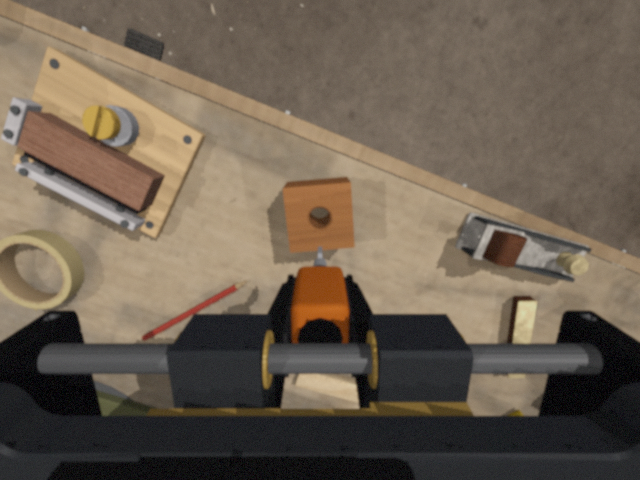

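```bash
python3 -m creep '[[[5,-23,0],0],[[7,-33,10],0],[[7,-33,10],0],[[7,-33,10],0],[[7,-33,10],0],[[7,-33,10],0],[[7,-33,10],0],[[3,0,4],0],[[0,0,0],0],[[0,0,0],0]]'
python3 - <<'E'
from h import *
s=sense();print(s["tcp_pos"])
f=grab_frame("wrist");W=world(f,s)
im=f["frame"]
np.savez("f4.npz",W=W,im=im,R=rot(s),p=s["tcp_pos"])
for n in ["cam","cam_slot"]:
  for r in regions_of(n,"wrist")[:1]:
        m=r["mask"]&(f["z_map"]>0);p=W[m];print(n,r["score"],r["at"],m.sum(),np.percentile(p,[1,50,99],0).round(4))
hsv=cv2.cvtColor(im,cv2.COLOR_RGB2HSV)
u,v=np.array(r["at"]).astype(int)
print(im[v-30:v+31:6,u].tolist())
v0,u0=max(v-75,0),max(u-100,0)
save("w4.png",cv2.resize(im[v0:v0+150,u0:u0+200],(800,600)));print(u0,v0)
E
```

```text
t: 7.7
tcp_pos: [0.4316, 0.019, 0.1621]
tool_rot: [0.0, 0.983, 0.184, 0.0]
force: [-0.5, -0.7, -0.8]
gripper_width: 0.27
grasp_force: 29.9
[0.43163669 0.0190266  0.1621008 ]
cam 0.76 [326.0, 186.5] 1750 [[0.4554 0.0069 0.016 ]
 [0.476  0.0276 0.044 ]
 [0.4935 0.047  0.0473]]
cam_slot 0.83 [327.7, 185.1] 1685 [[0.4556 0.0071 0.0249]
 [0.476  0.0272 0.0443]
 [0.4932 0.0468 0.0473]]
[[203, 172, 130], [159, 142, 125], [173, 141, 68], [159, 130, 63], [152, 123, 55], [198, 166, 84], [201, 167, 83], [200, 168, 83], [155, 154, 154], [126, 102, 77], [108, 79, 64]]
227 110
```

View pics/w4.png

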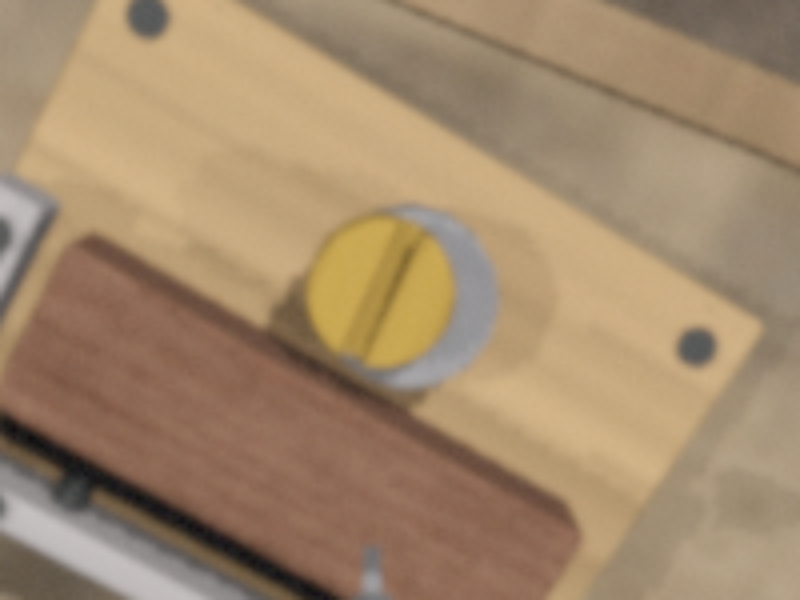

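```bash
cat > top.py <<'E'
from h import *
def topdown(f,s,c,z,half=25,sc=10):
    "rectified world view at height z, sc px/mm; col=+x world, row=+y world down"
    n=int(2*half*sc);j,i=np.mgrid[:n,:n]
    P=np.stack([c[0]+(i/sc-half)/1000,c[1]+(j/sc-half)/1000,np.full(i.shape,z)],-1)
    Q=(P-s["tcp_pos"])@rot(s);T=np.linalg.inv(f["T_tool_cam"]);Q=Q@T[:3,:3].T+T[:3,3]
    u=Q[...,0]/Q[...,2]*f["fx"]+f["cx"];v=Q[...,1]/Q[...,2]*f["fy"]+f["cy"]
    return cv2.remap(f["frame"],u.astype(np.float32),v.astype(np.float32),cv2.INTER_CUBIC)
E
python3 - <<'E'
from top import *
s=sense();print(s["tcp_pos"])
f=grab_frame("wrist");W=world(f,s);c=np.array([.470,.030])
t=topdown(f,s,c,.045,24,12)
hsv=cv2.cvtColor(t,cv2.COLOR_RGB2HSV)
m=((hsv[...,1]>135)&(hsv[...,0]>15)&(hsv[...,0]<32)).astype(np.uint8)
k,l,st,ce=cv2.connectedComponentsWithStats(cv2.morphologyEx(m,cv2.MORPH_CLOSE,np.ones((31,31))))
b=1+np.argmax(st[1:,4]);print(st[b],ce[b])
cs,_=cv2.findContours((l==b).astype(np.uint8),0,2);h=cv2.convexHull(max(cs,key=cv2.contourArea))
(cx,cy),r=cv2.minEnclosingCircle(h);e=cv2.fitEllipse(h);print("circ",c*1000+np.array([cx,cy])/12-24,r/12,e, c*1000+np.array(e[0])/12-24)
# slot: profile along candidate direction
g=cv2.GaussianBlur(cv2.cvtColor(t,cv2.COLOR_RGB2GRAY),(0,0),3).astype(float)
best=[]
for a in np.arange(0,180,1.):
    M=cv2.getRotationMatrix2D(e[0],a,1);q=cv2.warpAffine(g,M,g.shape[::-1])
    x,y=map(int,e[0]);pr=q[y-130:y+130,x-120:x+120].mean(0)   # slot vertical after rotation
    best.append((pr.std(),a,pr))
b=max(best,key=lambda q:q[0]);print("rot",b[1],b[0]);print(b[2][::6].round().astype(int))
d=t.copy();cv2.ellipse(d,e,(255,0,0),1)
save("t4.png",d)
# plane height of head
p=W[(abs(W[...,0]-.468)<.02)&(abs(W[...,1]-.033)<.02)&(W[...,2]>.041)&(W[...,2]<.06)];print(np.median(p,0))
E
```

```text
[0.43163448 0.01894324 0.1620458 ]
[   169    140    368    363 105870] [352.76902805 323.53782941]
circ [475.19865926  33.23582458] 15.812694549560547 ((349.9512939453125, 323.48980712890625), (365.90093994140625, 377.2230529785156), 82.4949722290039) [475.16260783  32.95748393]
rot 87.0 15.011596302011512
[167 168 168 168 168 168 167 167 166 166 164 159 150 138 125 118 121 130
 138 143 145 144 143 143 146 152 159 165 167 168 169 169 168 168 168 168
 168 168 168 168]
[0.47221171 0.03551933 0.04584346]
```

View pics/t4.png

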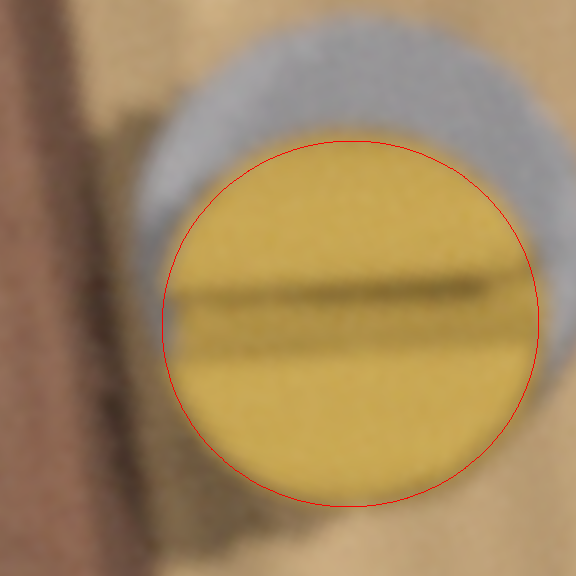

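```bash
python3 - <<'E'
from top import *
s=sense();print(s["joint_positions"].round(3),s["tcp_pos"])
f=grab_frame("wrist");T=np.linalg.inv(f["T_tool_cam"])
def px(p):
    q=T[:3,:3]@np.array(p)+T[:3,3];return (q[0]/q[2]*f["fx"]+f["cx"],q[1]/q[2]*f["fy"]+f["cy"])
for p in [(.008,.0015,.0606),(.008,-.0015,.0606),(.0125,0,.0156)]:print(p,px(p))
c=cv2.resize(f["frame"][225:315,260:380],(800,600),interpolation=cv2.INTER_CUBIC);save("c5.png",c)
E
```

```text
[-0.08  -0.349  2.172 -0.     1.318  1.12 ] [0.43156827 0.01899834 0.16196589]
(0.008, 0.0015, 0.0606) (np.float64(319.5451677519096), np.float64(245.94086174425345))
(0.008, -0.0015, 0.0606) (np.float64(315.3957890943285), np.float64(245.93901767150555))
(0.0125, 0, 0.0156) (np.float64(316.93773893008864), np.float64(262.93749026263845))
```

View pics/c5.png

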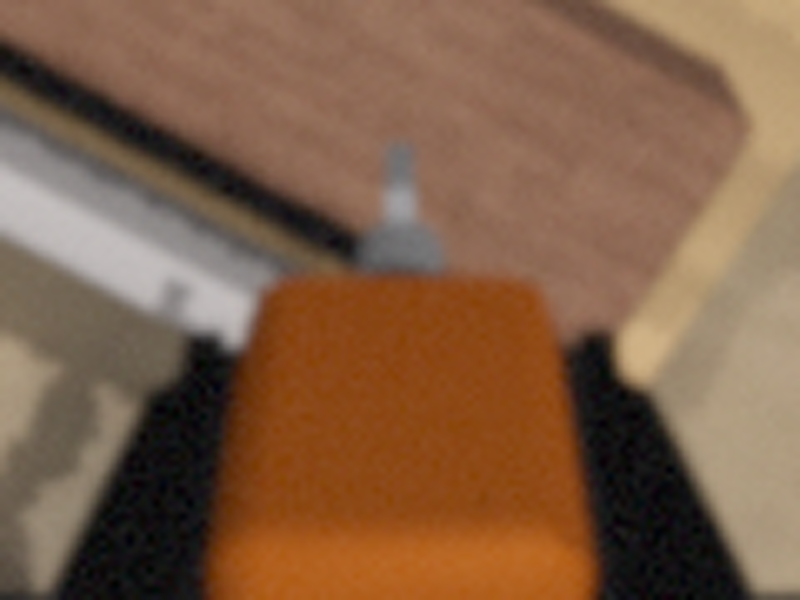

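```bash
python3 -m creep '[[[11.8,1.2,0],0],[[17,0,0],0],[[17,0,0],0],[[0,0,14],0.14],[[0,0,15],0.14],[[0,0,15],0.144],[[0,0,0],0],[[0,0,0],0],[[0,0,0],0],[[0,0,0],0]]'
python3 - <<'E'
from top import *
s=sense();R=rot(s);print(s["joint_positions"].round(3),s["tcp_pos"],np.degrees(np.arctan2(R[1,0],R[0,0])),R[:,2])
f=grab_frame("wrist")
c=cv2.resize(f["frame"][175:295,240:400],(800,600),interpolation=cv2.INTER_CUBIC);save("c6.png",c)
E
```

```text
t: 9.2
tcp_pos: [0.4749, 0.0351, 0.1184]
tool_rot: [-0.0, 1.0, -0.026, 0.001]
force: [0.3, 0.7, -0.9]
gripper_width: 0.272
grasp_force: 29.9
[-0.039 -0.19   2.123  0.     1.207  1.583] [0.4749095  0.03505826 0.11836714] -2.9597579197889115 [ 1.24686434e-03 -2.14342748e-05 -9.99999222e-01]
```

View pics/c6.png

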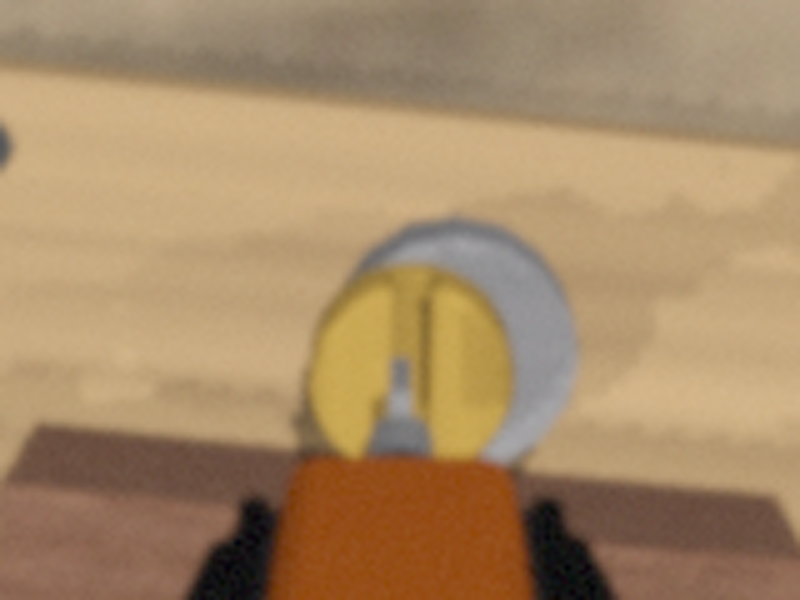

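```bash
python3 -m creep '[[[0,2,0],0],[[0,0,5],0],[[0,0,4],0],[[0,0,0],0],[[0,0,0],0],[[0,0,0],0],[[0,0,0],0],[[0,0,0],0],[[0,0,0],0],[[0,0,0],0]]'
python3 - <<'E'
from top import *
s=sense();print(s["tcp_pos"])
f=grab_frame("wrist");T=np.linalg.inv(f["T_tool_cam"]);print(f["fx"],f["cx"],f["cy"])
def px(p):
    q=T[:3,:3]@np.array(p)+T[:3,3];return (q[0]/q[2]*f["fx"]+f["cx"],q[1]/q[2]*f["fy"]+f["cy"])
zh=s["tcp_pos"][2]-.045
for p in [(.008,0,.0606),(.016,0,zh),(0.,.016,zh),(0,-.016,zh)]:print(p,np.round(px(p),1),"disp",(np.array(px(p))-[270,190])*8)
c=cv2.resize(f["frame"][190:265,270:370],(800,600),interpolation=cv2.INTER_CUBIC);save("c7.png",c)
E
```

```text
t: 10.5
tcp_pos: [0.4743, 0.0331, 0.1087]
tool_rot: [-0.0, 1.0, -0.026, 0.0]
force: [0.9, -0.3, -1.3]
gripper_width: 0.272
grasp_force: 29.9
[0.47433173 0.0330822  0.10868613]
337.78780508679114 319.6677362288091 239.08466504356267
(0.008, 0, 0.0606) [318.1 246.7] disp [384.75153883 453.4931184 ]
(0.016, 0, np.float64(0.0636861273769772)) [318.1 234.9] disp [384.82068124 358.96036445]
(0.0, 0.016, np.float64(0.0636861273769772)) [339.8 255.6] disp [558.14133688 524.86730768]
(0, -0.016, np.float64(0.0636861273769772)) [296.5 255.6] disp [211.90074784 524.71981109]
```

View pics/c7.png

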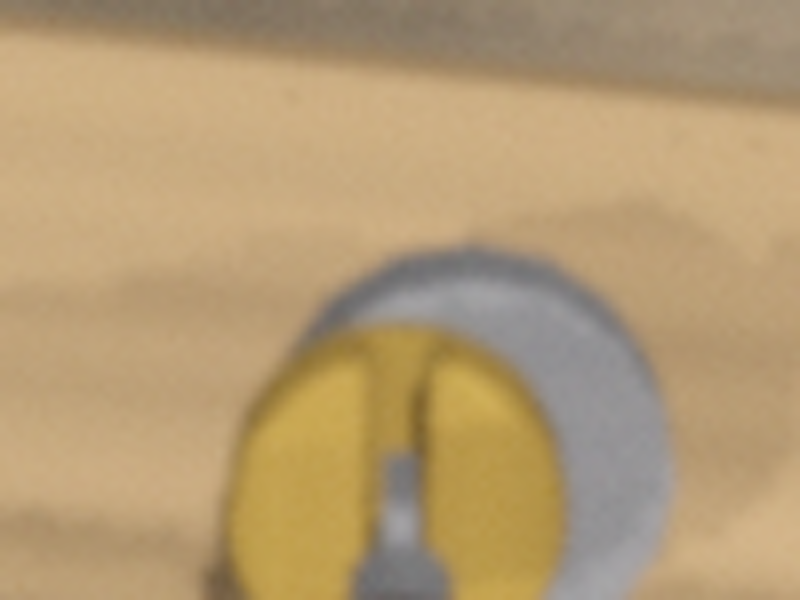

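```bash
python3 -m creep '[[[1.2,0,0],0],[[0,0,2],0],[[0,0,2],0],[[0,0,2],0],[[0,0,1],0],[[0,0,1],0],[[0,0,1],0],[[0,0,0],0],[[0,0,0],0],[[0,0,0],0]]'; python3 -c "
from h import *
s=sense();print(s['force'],s['moment'],s['tcp_pos'])"
```

```text
t: 11.8
tcp_pos: [0.4756, 0.033, 0.0997]
tool_rot: [0.0, 1.0, -0.026, 0.0]
force: [-0.9, 0.4, -1.5]
gripper_width: 0.272
grasp_force: 29.9
[-0.85075397  0.41408083 -1.45648925] [ 0.00949339 -0.00349939  0.03387119] [0.47558589 0.03299141 0.09973258]
```

```bash
python3 -m creep '[[[0,0,0.4],0],[[0,0,0.4],0],[[0,0,0.4],0],[[0,0,0.4],0],[[0,0,0.2],0],[[0,0,0],0],[[0,0,0],0],[[0,0,0],0],[[0,0,0],0],[[0,0,0],0]]'; python3 -c "
from h import *
s=sense();print(s['force'],s['moment'],s['tcp_pos'])"
```

```text
t: 13.05
tcp_pos: [0.4755, 0.033, 0.0979]
tool_rot: [-0.0, 1.0, -0.026, 0.0]
force: [-0.3, -0.6, -0.7]
gripper_width: 0.271
grasp_force: 29.9
[-0.304349   -0.57075447 -0.69340848] [0.02905216 0.03832945 0.01944864] [0.47554838 0.03300888 0.09788969]
```

```bash
python3 -m creep '[[[0,0,0.2],0],[[0,0,0.2],0],[[0,0,0.2],0],[[0,0,0],0],[[0,0,0],0],[[0,0,0],0],[[0,0,0],0],[[0,0,0],0],[[0,0,0],0],[[0,0,0],0]]'; python3 -c "
from h import *
s=sense();print(s['force'],s['moment'],s['tcp_pos'])"
```

```text
t: 14.3
tcp_pos: [0.4757, 0.033, 0.0975]
tool_rot: [0.0, 1.0, -0.026, 0.0]
force: [-2.1, -0.1, 5.3]
gripper_width: 0.272
grasp_force: 29.9
[-2.12573487 -0.12151032  5.30719003] [-0.00914956  0.51015893 -0.01001285] [0.47565968 0.03298743 0.09751361]
```

```bash
cat > m.py <<'E'
from h import *
F=[];M=[]
for i in range(5):
    s=sense();F.append(s["force"]);M.append(s["moment"]);grab_frame("wrist")
R=rot(s);print("F",np.mean(F,0).round(2),"M",np.mean(M,0).round(3),"sd",np.std(M,0)[2].round(3),"yaw",np.arctan2(R[1,0],R[0,0]).round(4),"j6",s["joint_positions"][5].round(3),s["tcp_pos"].round(4),s["t"])
E
python3 m.py; python3 -m creep '[[[0,0,-0.1],0],[[0,0,0],0.04],[[0,0,0],0.04],[[0,0,0],0.04],[[0,0,0],0.04],[[0,0,0],0.04],[[0,0,0],0.04],[[0,0,0],0.04],[[0,0,0],0],[[0,0,0],0]]' >/dev/null;python3 m.py
```

```text
F [-1.86 -0.13  5.02] M [0.011 0.518 0.009] sd 0.015 yaw -0.0521 j6 1.58 [0.4757 0.033  0.0975] 14.5
F [ 1.66 -0.18  2.55] M [ 0.026 -0.346  0.049] sd 0.023 yaw -0.332 j6 1.859 [0.4761 0.033  0.0976] 16.0
```

```bash
python3 -m creep '[[[0,0,0],0.03],[[0,0,0],0.03],[[0,0,0],0.03],[[0,0,0],0.03],[[0,0,0],0.03],[[0,0,0],0.03],[[0,0,0],0.03],[[0,0,0],0],[[0,0,0],0],[[0,0,0],0]]' >/dev/null;python3 m.py
```

```text
F [ 4.31 -2.8   3.18] M [-0.719 -0.982  0.047] sd 0.041 yaw -0.5421 j6 2.07 [0.4758 0.0328 0.0976] 17.5
```

```bash
python3 -m creep '[[[0.1,0,0],0.03],[[0.1,0,0],0.03],[[0.1,0,0],0.03],[[0,0,0],0.03],[[0,0,0],0],[[0,0,0],0],[[0,0,0],0],[[0,0,0],0],[[0,0,0],0],[[0,0,0],0]]' >/dev/null;python3 m.py
```

```text
F [ 3.01 -4.41  5.43] M [-0.961 -0.617  0.039] sd 0.039 yaw -0.6631 j6 2.19 [0.4757 0.0326 0.0975] 19.0
```

```bash
python3 -m creep '[[[0.2,0,-0.1],0.03],[[0.2,0,0],0.03],[[0.2,0,0],0.03],[[0,0,0],0.03],[[0,0,0],0],[[0,0,0],0],[[0,0,0],0],[[0,0,0],0],[[0,0,0],0],[[0,0,0],0]]' >/dev/null;python3 m.py
```

```text
F [ 0.88 -4.39  6.13] M [-0.914 -0.297  0.039] sd 0.01 yaw -0.7833 j6 2.31 [0.4757 0.0323 0.0975] 20.5
```

```bash
python3 -m creep '[[[0.2,0.2,-0.2],0.03],[[0.2,0.2,0],0.03],[[0,0,0],0.03],[[0,0,0],0.03],[[0,0,0],0],[[0,0,0],0],[[0,0,0],0],[[0,0,0],0],[[0,0,0],0],[[0,0,0],0]]' >/dev/null;python3 m.py
```

```text
F [ 0.72 -3.06  5.7 ] M [-0.691 -0.276  0.071] sd 0.052 yaw -0.9034 j6 2.428 [0.4756 0.032  0.0975] 22.0
```

```bash
sed -i 's/range(5)/range(8)/' m.py; python3 -m creep '[[[0.1,0.1,-0.2],0.02],[[0,0.1,0],0.02],[[0,0,0],0],[[0,0,0],0],[[0,0,0],0],[[0,0,0],0],[[0,0,0],0],[[0,0,0],0],[[0,0,0],0],[[0,0,0],0]]' >/dev/null;python3 m.py
```

```text
F [-2.3  -0.4   3.43] M [-0.028  0.682  0.111] sd 0.023 yaw -0.9422 j6 2.467 [0.4757 0.0318 0.0976] 23.65
```

```bash
python3 -m creep '[[[0,0,0],0.015],[[0,0,0],0.015],[[0,0,0],0],[[0,0,0],0],[[0,0,0],0],[[0,0,0],0],[[0,0,0],0],[[0,0,0],0],[[0,0,0],0],[[0,0,0],0]]' >/dev/null;python3 m.py
```

```text
F [-5.1  -0.24  1.4 ] M [0.057 1.264 0.126] sd 0.036 yaw -0.9722 j6 2.497 [0.4758 0.0317 0.0976] 25.3
```

```bash
python3 -m creep '[[[-0.1,0.2,0.1],0.015],[[-0.1,0.2,0],0.015],[[0,0,0],0],[[0,0,0],0],[[0,0,0],0],[[0,0,0],0],[[0,0,0],0],[[0,0,0],0],[[0,0,0],0],[[0,0,0],0]]' >/dev/null;python3 m.py
```

```text
F [-3.09  0.54 -2.8 ] M [0.218 0.841 0.152] sd 0.022 yaw -1.0023 j6 2.527 [0.4756 0.0316 0.0976] 26.95
```

```bash
python3 -m creep '[[[0,0.2,0.3],0],[[0,0,0],0.015],[[0,0,0],0.015],[[0,0,0],0],[[0,0,0],0],[[0,0,0],0],[[0,0,0],0],[[0,0,0],0],[[0,0,0],0],[[0,0,0],0]]' >/dev/null;python3 m.py
```

```text
F [-3.82  1.73  0.44] M [0.486 0.997 0.203] sd 0.024 yaw -1.0322 j6 2.557 [0.4756 0.0316 0.0976] 28.6
```

```bash
python3 -m creep '[[[0,0,0],-0.03],[[0,0,0],-0.03],[[0,0,0],-0.03],[[0,0,0],0],[[0,0,0],0],[[0,0,-3],0],[[0,0,-4],0],[[0,0,-15],0],[[0,0,-30],0],[[0,0,0],0]]' >/dev/null;python3 m.py; python3 -m creep '[[[-10,0,-20],0],[[-15,0,-20],0],[[-15,0,-20],0],[[0,0,-10],0],[[0,0,0],0],[[0,0,0],0],[[0,0,0],0],[[0,0,0],0],[[0,0,0],0],[[0,0,0],0]]'
python3 - <<'E'
from top import *
s=sense();f=grab_frame("wrist");save("w8.png",f["frame"])
R=rot(s);print(s["tcp_pos"],s["joint_positions"].round(3),np.arctan2(R[1,0],R[0,0]))
E
```

```text
F [ 0.2  -0.03 -1.03] M [0.126 0.012 0.013] sd 0.033 yaw -0.9422 j6 2.466 [0.4748 0.0316 0.1483] 30.25
t: 31.55
tcp_pos: [0.452, 0.0639, 0.2194]
tool_rot: [0.0, 0.891, -0.454, -0.0]
force: [0.0, 0.4, -1.3]
gripper_width: 0.27
grasp_force: 30.0
[0.45200894 0.06386368 0.21940092] [ 0.023 -0.326  2.058  0.     1.41   2.536] -0.9422964665027247
```

View pics/w8.png

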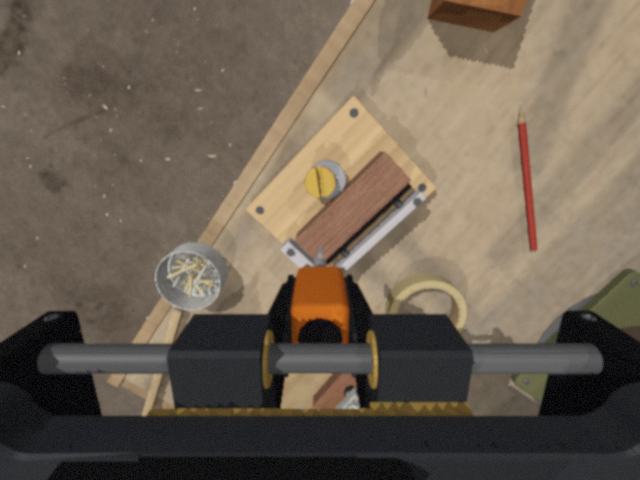

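```bash
python3 -m creep '[[[0,0,0],-0.164],[[0,0,0],-0.164],[[0,0,0],-0.164],[[0,0,0],-0.164],[[0,0,0],-0.164],[[0,0,0],-0.164],[[0,0,0],-0.164],[[0,0,0],-0.166],[[0,0,0],0],[[0,0,0],0]]'
python3 - <<'E'
from h import *
s=sense();R=rot(s);print((R.T@(np.array([.4642,-.2035,s["tcp_pos"][2]])-s["tcp_pos"])*1000).round(1))
E
```

```text
t: 32.85
tcp_pos: [0.452, 0.0639, 0.2195]
tool_rot: [0.0, 0.983, 0.184, 0.0]
force: [-0.4, 0.2, -1.3]
gripper_width: 0.274
grasp_force: 30.0
[-85.2 253.7   0. ]
```

```bash
python3 -m creep '[[[-7,20,0],0],[[-13,38,0],0],[[-13,38,0],0],[[-13,38,0],0],[[-13,38,0],0],[[-13,38,0],0],[[-13,38,0],0],[[0,6,30],0],[[0,0,30],0],[[0,0,0],0]]'
python3 - <<'E'
from top import *
s=sense();f=grab_frame("wrist");T=np.linalg.inv(f["T_tool_cam"]);print(s["tcp_pos"])
def px(p):
    q=T[:3,:3]@np.array(p)+T[:3,3];return np.round((q[0]/q[2]*f["fx"]+f["cx"],q[1]/q[2]*f["fy"]+f["cy"]),1)
zh=s["tcp_pos"][2]-.05
for p in [(.008,0,.0606),(0,0,zh),(.0115,0,zh),(-.0115,0,zh),(.035,.035,zh),(.035,-.035,zh)]:print(p,px(p),"disp",(px(p)-[240,150])*5)
save("c9.png",cv2.resize(f["frame"][150:270,240:400],(800,600),interpolation=cv2.INTER_CUBIC))
W=world(f,s)
for r in regions_of("stand","wrist")[:1]:
    p=W[r["mask"]&(f["z_map"]>0)];q=p[(p[:,2]>.046)&(p[:,2]<.054)];print(r["score"],len(q),cv2.minAreaRect((q[:,:2]*1000).astype(np.float32)))
E
```

```text
t: 34.1
tcp_pos: [0.4633, -0.2028, 0.1566]
tool_rot: [-0.002, 0.983, 0.184, -0.002]
force: [0.0, -0.0, -1.1]
gripper_width: 0.27
grasp_force: 30.0
[ 0.46326864 -0.20280532  0.15658493]
(0.008, 0, 0.0606) [317.5 245.9] disp [387.5 479.5]
(0, 0, np.float64(0.106584932670355)) [317.9 237.7] disp [389.5 438.5]
(0.0115, 0, np.float64(0.106584932670355)) [317.8 224.8] disp [389. 374.]
(-0.0115, 0, np.float64(0.106584932670355)) [317.9 250.4] disp [389.5 502. ]
(0.035, 0.035, np.float64(0.106584932670355)) [360.  197.4] disp [600. 237.]
(0.035, -0.035, np.float64(0.106584932670355)) [275.6 197.4] disp [178. 237.]
0.93 5436 ((464.8826904296875, -204.680908203125), (70.3110122680664, 70.04551696777344), 26.136089324951172)
```

View pics/c9.png

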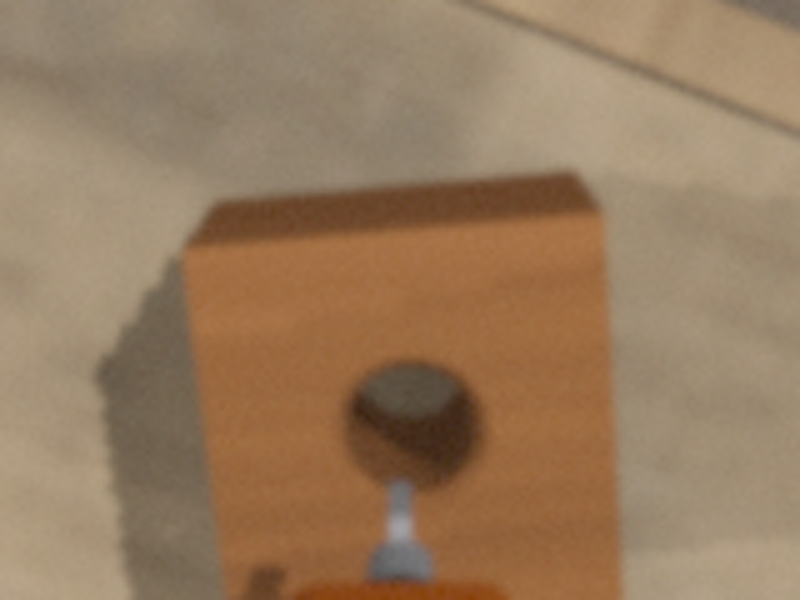

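```bash
python3 -m creep '[[[2,2,0],0],[[0,0,20],0],[[0,0,20],0],[[0,0,15],0],[[0,0,10],0],[[0,0,10],0],[[0,0,5],0],[[0,0,4],0],[[0,0,0],0],[[0,0,0],0]]' ;python3 m.py
```

```text
t: 35.45
tcp_pos: [0.468, -0.205, 0.0759]
tool_rot: [0.0, 0.983, 0.185, 0.0]
force: [0.2, -0.1, -1.0]
gripper_width: 0.272
grasp_force: 30.0
F [ 0.08  0.09 -1.09] M [0.016 0.023 0.002] sd 0.013 yaw 0.3718 j6 0.681 [ 0.4678 -0.2048  0.0756] 35.8
```

```bash
python3 -m creep '[[[-1.2,-1.3,0],0],[[0,0,3],0],[[0,0,2],0],[[0,0,2],0],[[0,0,1],0],[[0,0,1],0],[[0,0,0],0],[[0,0,0],0],[[0,0,0],0],[[0,0,0],0]]' ;python3 m.py
```

```text
t: 37.1
tcp_pos: [0.4661, -0.204, 0.0665]
tool_rot: [0.0, 0.983, 0.185, 0.0]
force: [1.0, 0.2, -1.5]
gripper_width: 0.269
grasp_force: 30.0
F [ 0.18 -0.09 -0.68] M [-0.007 -0.01  -0.015] sd 0.024 yaw 0.3718 j6 0.681 [ 0.4661 -0.204   0.0664] 37.45
```

Just short of seating; 0.6 mm more, then open and retreat.

```bash
python3 -m creep '[[[0,0,0.3],0],[[0,0,0.3],0],[[0,0,0.2],0],[[0,0,0],0],[[0,0,0],0],[[0,0,0],0],[[0,0,0],0],[[0,0,0],0],[[0,0,0],0],[[0,0,0],0]]' ;python3 -m creep '[[[0,0,0],0],[[0,0,0],0],[[0,0,0],0],[[0,0,0],0],[[0,0,0],0],[[0,0,0],0],[[0,0,0],0],[[0,0,0],0],[[0,0,0],0],[[0,0,0],0]]' 1
python3 -m creep '[[[0,0,-10],0],[[0,0,-20],0],[[0,0,-30],0],[[0,0,-30],0],[[0,0,-30],0],[[0,0,-30],0],[[0,0,-20],0],[[0,0,-5],0],[[0,0,0],0],[[0,0,0],0]]'
python3 - <<'E'
from top import *
s=sense();f=grab_frame("wrist");W=world(f,s)
for n in ["driver","stand"]:
  for r in regions_of(n,"wrist")[:1]:
    p=W[r["mask"]&(f["z_map"]>0)];q=p[p[:,2]>(.098 if n=="driver" else .046)]
    print(n,r["score"],len(q),np.percentile(p,99,0),cv2.minAreaRect((q[:,:2]*1000).astype(np.float32)))
a=f["frame"];b=grab_frame("side")["frame"]
save("end.png",np.hstack([cv2.resize(a,(400,300)),cv2.resize(b[150:360,220:500],(400,300))]))
E
```

```text
t: 38.75
tcp_pos: [0.4661, -0.204, 0.0657]
tool_rot: [0.0, 0.983, 0.185, 0.0]
force: [0.4, 0.6, -1.0]
gripper_width: 0.272
grasp_force: 30.0
t: 40.0
tcp_pos: [0.4661, -0.204, 0.0656]
tool_rot: [-0.0, 0.983, 0.185, -0.0]
force: [-0.3, -0.6, -0.2]
gripper_width: 0.998
grasp_force: 0.0
t: 41.25
tcp_pos: [0.4655, -0.2036, 0.239]
tool_rot: [-0.001, 0.983, 0.185, -0.001]
force: [0.2, -0.6, 0.0]
gripper_width: 1.003
grasp_force: 0.0
driver 0.68 842 [ 0.48338726 -0.19007145  0.111128  ] ((466.5130310058594, -204.94630432128906), (29.561683654785156, 26.384441375732422), 22.182273864746094)
stand 0.57 3009 [ 0.50895434 -0.16101919  0.05321124] ((464.6729431152344, -204.61489868164062), (70.41722106933594, 70.12699127197266), 26.166645050048828)
```

View pics/end.png

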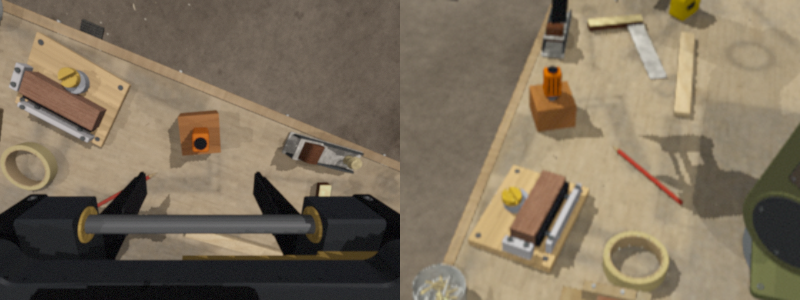

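```bash
python3 -c "
from rig import *
print(close_job())"
```

```text
the job is handed in; nothing more can be done
None
```

I turned the screw clockwise until its moment read 0.20 N m, the level given for 10 to 15 N of clamping, and stood the driver upright in its stand again. I handed the job in at about 41 s; the result has not come back, and the block looks tight against the fence in the last pictures.

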